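# Hold the keepsake chest open for viewing

## Robot

A 6-joint arm with a two-finger parallel gripper is mounted at the origin on the work surface. World frame = base frame: x ahead of the robot, y to its left, z up, the work surface at z = 0. Lengths are in m, angles in rad, forces in N, time in s.
With the tool pointing down it reaches from about 0.375 to 0.9 m from the base axis. Payload 3.1 kg.
Tool frame: the origin (TCP) lies on the centre line of the jaws, within the pads' length; the fingertips stand 25 mm ahead of it and the grasp point (between the pads) lies 6 mm ahead of it (manip.tips_ahead is the distance from the TCP to the fingertips, in m); z points along the fingers, y is the direction in which the jaws open and shut (so a half turn about z gives the same grasp; the last joint's range is limited). The gripper opens to 85 mm and grips with 20 to 120 N. Pads are 22 mm wide; open, the fingers measure 114 mm over their backs; the gripper's body (76 mm by 85 mm) begins 54 mm behind the grasp point. The pads swing forward as they close: fully open they stand 13 mm farther back than shut.
Start: joints at [-1.335, 0.527, 1.433, -0, 1.181, -0.178], TCP at [0.251, -0.572, 0.256] pointing down, gripper open.
Joint ranges: [-3.08, 3.08], [-0.75, 2.2], [0.22, 2.44], [-1.43, 4.57], [0, 2.65], [-2.85, 2.85]. Speed limits (rad/s): [2.79, 2.79, 3.14, 3.14, 3.14, 3.14].

## Interface

Orientations are given as a unit quaternion [x, y, z, w].
In Python, from station import manip gives the robot as it stands.
- The arm moves only by the tool play_rows, never from a script. Its argument "steps" is a list that holds one entry, the list of rows, each a list of 6 numbers: the shift along the tool's x, y, z in m, then the turn, a rotation vector about the tool's x, y, z in degrees. In form: [[[x, y, z, rx, ry, rz], ...]]. A call has 1 to 10 rows; each row shifts and turns the commanded pose from where the row before left it, along the tool's axes as they then stand; what a row does not reach is not made up. A row lasts 1/8 s, in which the tool goes at most 62.5 mm and 10.7 degrees, less where a joint would pass 70% of its speed; a pose out of reach is approached as far as the arm can. A call is refused whole if a number of a shift passes 0.0625 or a number of a turn 10.7, either way. A call with a gripper value outside its range is refused whole. "fingers" is the opening, from 0 (shut) to 1 (fully open), set as the call begins (left out, the last holds). The fingers move at their own pace and stop on an object; "squeeze" is the grip in N (left out, the last holds). Time passes only in rows, so rows that do not move let the fingers close. It gives the time, the measured TCP pose, the force and the opening at its end, in the units of the state.
- manip.sense(): the state, without advancing time (a new reading comes with each control period).
- manip.snapshot(name): name is "side" or "top" or "wrist"; returns a dict with "img" (400x640x3 uint8, red, green, blue), "K" (3x3 intrinsics, pixels), "k1" (the pictures are not rectified: a ray, as slopes to the right and down, at radius r is drawn at 1 + k1 r^2 times it, then the intrinsics apply), "world_from_camera" (4x4, takes a point from camera to world coordinates). Camera axes: x right, y down, z forward; pixel columns grow to the right and rows downward; lengths in m; the calibration is good to about 2 mm. A picture is of the moment at which its call begins. There is no depth.
- manip.sign_off(): hands the job in, once; it reports no verdict.
Trained networks look in a picture, given as the dict that the camera call returned (one of the last four; its "shot" number tells which), for a name from the list of things; names that differ only in an ending like _2 or _b are one class to them, and where a whole thing is asked for, a point or a joint stands for the part that bears it (a point fixed in the world has none). Each returns a list of dicts, best first, with "score" (0 to 1); they miss things now and then, are a little off and sometimes report something else, mostly with a low value. They report only what shows in the picture. A call takes as long as a camera call.
- manip.regions_of(label, picture): "pixels" (400x640 bool, what is visible of it) and "rect" ([left, top, right, bottom] in pixels, round what is visible of it).
- manip.pinpoint(label, picture): "point" ([column, row] in pixels: a listed point, or the origin of a listed thing).
The state is a dict: "t": time; "q": joint angles; "qd": joint speeds; "tau": joint torques, N m; "tcp_pos": TCP position; "tool_rot": TCP orientation; "force": force on the tool from outside, world axes, zero at the start; "ft_torque": the same for the moment, N m; "finger_gap": opening from 0.0 (shut) to 1.0 (fully open).
Only numpy, scipy, OpenCV 4.12 (cv2) and the standard library are available. Lean on these libraries where they do the work, as an engineer would, in place of code of your own. Each camera call takes 0.05 s, during which the arm holds its last target.

## Task

Show what is in the wooden chest: first take the small metal tin off its lid and set it down (not dropped) upright and flat in the shallow display tray, then raise the lid, which has a knob near its front edge, to about 45 degrees and keep holding it there. Nothing else props the lid, which falls shut if let go, so finish with the gripper still holding it half open. Do not raise the lid with the tin still on it, and leave the other things on the table where they stand.

Things in the scene. Friction and masses are not known exactly. Their poses are not given: they have to be found in the camera images.
- chest: Brown wooden chest fixed to the table, 170 deep (its x) by 240 wide (its y) by 100 high without lid; origin at the centre of its underside, z up. Hinge line along its y at the upper far edge: x +85, z +100. The lid is 10 thick, its top at z 110.5 when shut. The front, near the knob, is its -x side and roughly faces the robot.
- lid (a joint): Angle of the chest's lid, rad: 0 shut, growing as the front edge rises and swings back over the hinge, up to 1.9; 45 degrees is 0.785. No spring, latch or stay: the lid weighs about 0.4 kg and falls shut when let go.
- lid_knob (a point): Centre of the head of the round black knob on the lid: head 28 mm across, 20 high, on a 14 thick stem. 29 above the lid's upper face, 30 behind its front edge, midway along it: with the lid shut at x -55, y 0, z 139.5 in the chest's frame; it moves with the lid. Knob top 42 above the lid. Pinched along the hinge line, it can turn between the fingers as the lid rises. z: lid's normal.
- tin_mid (a point): Centre (half-way up) of the small plain rectangular steel tin, 60 (its x) by 40 (its y) by 44 high, about 0.15 kg, at the start standing loose on the lid behind the knob; z up.
- tray: Shallow grey display tray fixed to the table, 170 (its x) by 160 (its y), rim 14 high, walls and floor 5 thick; origin at the centre of its underside; lies left or right of the chest.
- cigarbox: Bystander: closed flat yellow box with a tan top, 132 by 162 by 42 high, on the other side of the chest; origin at the centre of its underside.
- jar: Bystander: capped green glass jar, 70 across, 100 high, beyond the chest, to one side; origin at the centre of its underside.
- mug: Bystander: white mug, 76 across, 80 high, beyond the chest, to one side; origin at the centre of its underside.

How it is judged:
By the outcome, as a careful person would: the job done as asked, in the order asked, and still so for the second after the job is handed in, while the arm keeps its last pose, push and grip.
It also fails if it takes over 59 s, if anything falls off the work surface, if the arm or the gripper's body presses on something with over 40 N, if the wrist force passes 120 N, or if a joint passes its speed limit or range.

## Working session

There is one attempt and no reset: what is moved stays moved. The work goes in short steps, Python scripts to look and compute and a tool call to move; the robot and the scene stay as the last step left them, time stands still between calls to the robot, and variables do not carry over. Pictures are saved under pics/ and viewed, and the job is handed in when it is done.

Besides the shell and the picture viewer there is one more tool, called after "Emit:" in YAML: its name, and indented under it one key for each argument. play_rows: Moves the arm, as the interface text tells. Its arguments: {"type":"object","properties":{"steps":{"type":"array"},"fingers":{"type":"number"},"squeeze":{"type":"number"}},"required":["steps"]}

```bash
ls; mkdir -p pics; python3 - <<'E'
from station import manip
import cv2
print(manip.sense())
for n in ["side","top"]:
    s=manip.snapshot(n)
    cv2.imwrite(f"pics/{n}0.png",s["img"][:,:,::-1])
    print(n,s["K"],s["k1"],s["world_from_camera"])
    for l in ["chest","lid_knob","tin_mid","tray","cigarbox","jar","mug"]:
        print(l,[(p["point"],round(p["score"],2)) for p in manip.pinpoint(l,s)[:2]],[(p["rect"],round(p["score"],2)) for p in manip.regions_of(l,s)[:2]])
E
```

```text
pics
{'t': 0.0, 'q': array([-1.33549383e+00,  5.28435304e-01,  1.43390269e+00, -3.59140668e-05,
        1.18142587e+00, -1.78479131e-01]), 'qd': array([ 0.00047073,  0.00094972, -0.00050439, -0.00037279,  0.00085284,
        0.0006274 ]), 'tau': array([-2.13842824e-03, -4.42357099e+01, -1.78024095e+01, -2.11633451e-04,
        8.42261827e-03, -4.86239230e-06]), 'tcp_pos': array([ 0.25116828, -0.57157805,  0.25535242]), 'tool_rot': array([ 9.78672347e-01,  2.05424583e-01, -4.74385910e-05, -1.08469769e-03]), 'force': array([ 0.80603195, -1.14082127, -0.36396759]), 'ft_torque': array([ 0.02839769, -0.02086523, -0.021388  ]), 'finger_gap': 0.9964992800993121}
side [[426.24165889   0.         315.94139143]
 [  0.         426.24165889 196.89895652]
 [  0.           0.           1.        ]] 0.004112655743571058 [[-0.9829747  -0.08275977  0.16404745  0.43227367]
 [-0.18244801  0.54536284 -0.81810275  0.83488804]
 [-0.02175939 -0.83410443 -0.55117722  0.65845884]
 [ 0.          0.          0.          1.        ]]
chest [([332.6, 220.3], 0.67)] [([281.6, 161.4, 375.2, 258.2], 0.71)]
lid_knob
[... 742 characters left out ...]
3964]
 [ 0.00871321 -0.06955707 -0.99753992  0.951919  ]
 [ 0.          0.          0.          1.        ]]
chest [([331.3, 210.1], 0.82)] [([272.9, 165.1, 390.7, 253.4], 0.81)]
lid_knob [] [([271.2, 164.4, 389.2, 255.1], 0.7), ([394.2, 222.2, 474.1, 299.2], 0.43)]
tin_mid [([363.7, 194.3], 0.92)] [([352.3, 181.2, 374.5, 208.4], 0.87)]
tray [([430.0, 258.5], 0.82)] [([396.9, 221.2, 474.0, 300.2], 0.7), ([273.3, 165.0, 392.1, 254.0], 0.19)]
cigarbox [([186.6, 257.2], 0.58), ([326.8, 232.3], 0.34)] [([144.4, 228.1, 223.3, 294.5], 0.97)]
jar [([419.0, 148.7], 0.59)] [([408.2, 126.5, 440.6, 161.2], 0.69)]
mug [([199.4, 148.7], 0.65), ([364.6, 195.7], 0.3)] [([171.0, 117.5, 214.7, 164.1], 0.88)]
```

View pics/top0.png

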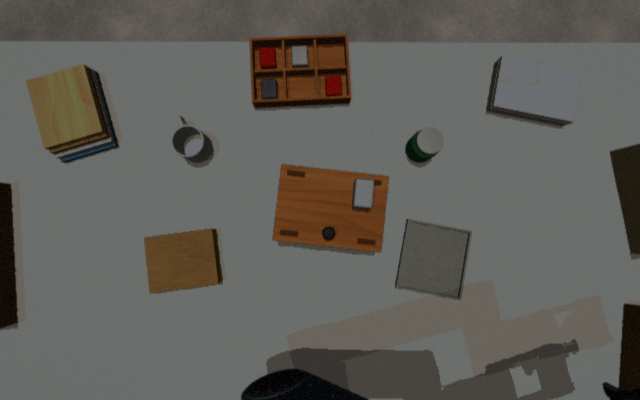

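View pics/side0.png

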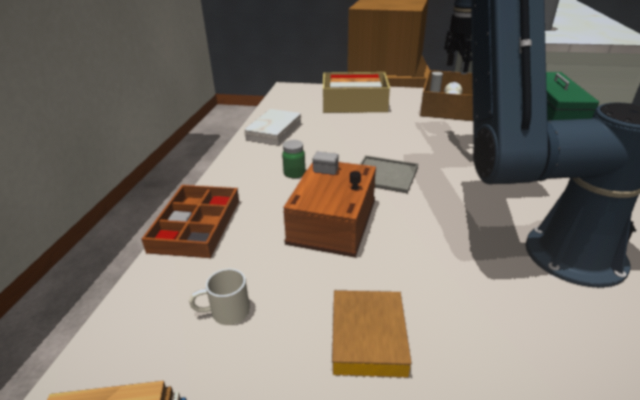

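```bash
cat > h.py <<'E'
import numpy as np, cv2
from station import manip
def ray(s,pts):
    K=s["K"];k=s["k1"];p=np.atleast_2d(np.array(pts,float))
    d=np.array([[ (u-K[0,2])/K[0,0],(v-K[1,2])/K[1,1]] for u,v in p]);n=d.copy()
    for _ in range(10): n=d/(1+k*(n**2).sum(1,keepdims=True))
    T=s["world_from_camera"];D=np.c_[n,np.ones(len(n))]@T[:3,:3].T
    return T[:3,3],D
def plane(s,pts,z):
    o,D=ray(s,pts);return o+D*((z-o[2])/D[:,2])[:,None]
def proj(s,P):
    T=s["world_from_camera"];c=(np.atleast_2d(P)-T[:3,3])@T[:3,:3];n=c[:,:2]/c[:,2:]
    n=n*(1+s["k1"]*(n**2).sum(1,keepdims=True));K=s["K"]
    return n*[K[0,0],K[1,1]]+[K[0,2],K[1,2]]
def tri(a,pa,b,pb):
    o1,d1=ray(a,[pa]);o2,d2=ray(b,[pb]);d1=d1[0];d2=d2[0]
    x=np.linalg.lstsq(np.c_[d1,-d2],o2-o1,rcond=None)[0]
    A=o1+d1*x[0];B=o2+d2*x[1];return (A+B)/2,np.linalg.norm(A-B)
def rect(s,mask,z):
    c=max(cv2.findContours(mask.astype(np.uint8),0,cv2.CHAIN_APPROX_NONE)[0],key=cv2.contourArea)[:,0,:]
    P=plane(s,c,z)[:,:2].astype(np.float32)
    return cv2.minAreaRect(P*1000)
E
python3 - <<'E'
from h import *
a=manip.snapshot("top");b=manip.snapshot("side")
for l,z in [("lid_knob",.1105),("chest",.1105),("tin_mid",.1545),("tray",.014),("cigarbox",.042)]:
    r=manip.regions_of(l,a)
    if r: 
        R=rect(a,r[0]["pixels"],z);print(l,R)
print("tin tri",tri(a,(363.7,194.3),b,(326.5,163.9)),"knob",tri(a,(329,233),b,(359,177)))
print(plane(a,[(329,233)],.1395),plane(b,[(359,177)],.1395),plane(a,[(282,166),(388,177),(274,241),(381,251)],.1105))
im=a["img"][110:310,240:490];cv2.imwrite("pics/c.png",cv2.resize(im,None,fx=3,fy=3,interpolation=cv2.INTER_CUBIC)[:,:,::-1])
E
```

```text
lid_knob ((564.111328125, -40.54246520996094), (239.06088256835938, 170.4196319580078), 83.49835968017578)
chest ((564.19970703125, -40.14973449707031), (243.40553283691406, 171.53433227539062), 83.19487762451172)
tin_mid ((591.8902587890625, -106.76603698730469), (43.64422607421875, 63.05689239501953), 83.6353759765625)
tray ((444.4758605957031, -293.02587890625), (165.3019561767578, 171.97836303710938), 78.82868957519531)
cigarbox ((445.1011657714844, 304.4655456542969), (131.9750518798828, 170.36544799804688), 7.356802940368652)
tin tri (array([ 0.59258589, -0.11244384,  0.12485229]), np.float64(0.0005365195012620423)) knob (array([ 0.50562122, -0.03679127,  0.1379799 ]), np.float64(0.007895622137415816))
[[ 0.50957051 -0.03639369  0.1395    ]] [[ 0.50149333 -0.03467959  0.1395    ]] [[ 0.65721269  0.06607615  0.1105    ]
 [ 0.63251088 -0.16842057  0.1105    ]
 [ 0.49211436  0.08272868  0.1105    ]
 [ 0.4698439  -0.1507608   0.1105    ]]
```

View pics/c.png

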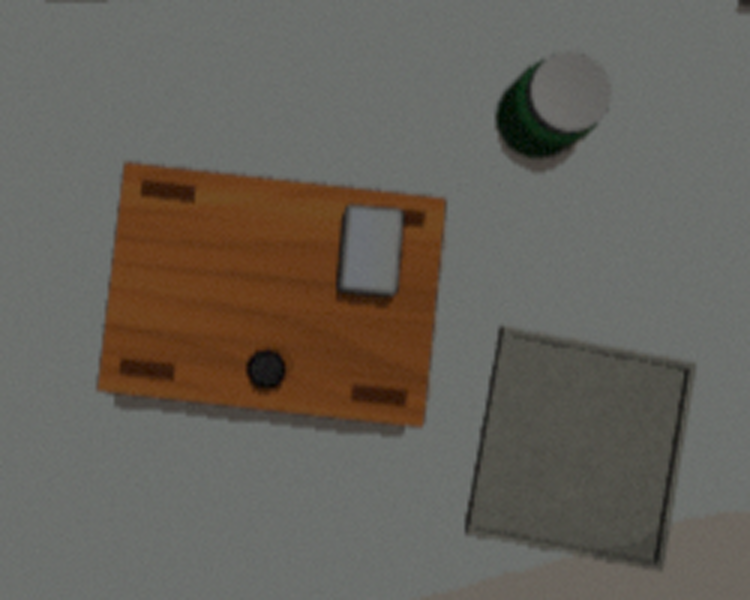

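```bash
cat >> h.py <<'E'
from scipy.spatial.transform import Rotation as Ro
def delta(target,yaw=None):
    s=manip.sense();R=Ro.from_quat(s["tool_rot"]);d=np.array(target)-s["tcp_pos"]
    x=R.as_matrix()[:,0]
    print("pos",s["tcp_pos"].round(4),"yaw",np.degrees(np.arctan2(x[1],x[0])).round(2),"z",R.as_matrix()[:,2].round(4),"dtool",R.inv().apply(d).round(4),"gap",round(s["finger_gap"],3),"F",s["force"].round(1),"t",s["t"])
E
python3 - <<'E'
from h import *
a=manip.snapshot("top")
f=lambda L:[(240+(x+.5)/3-.5,110+(y+.5)/3-.5) for x,y in L]
t=plane(a,f([(347,207),(403,210),(397,293),(341,289)]),.1545);print(t.round(4),t.mean(0))
print(plane(a,[(363.7,194.3)],.1325))
t=plane(a,f([(502,328),(692,366),(468,532),(660,566)]),.014);print(t.round(4),t.mean(0))
p=manip.pinpoint("tray",a);print(plane(a,[p[0]["point"]],0))
t=plane(a,f([(124,163),(445,199),(98,390),(425,425)]),.1105);print(t.round(4),t.mean(0))
E
```

```text
[[ 0.6231 -0.0915  0.1545]
 [ 0.6209 -0.1306  0.1545]
 [ 0.5629 -0.1258  0.1545]
 [ 0.5657 -0.0868  0.1545]] [ 0.59315665 -0.10868554  0.1545    ]
[[ 0.59216391 -0.11145947  0.1325    ]]
[[ 0.542  -0.2318  0.014 ]
 [ 0.5107 -0.3865  0.014 ]
 [ 0.3777 -0.2014  0.014 ]
 [ 0.3501 -0.3559  0.014 ]] [ 0.44512213 -0.29390517  0.014     ]
[[ 0.44059252 -0.29264864  0.        ]]
[[ 0.6617  0.0683  0.1105]
 [ 0.6347 -0.1685  0.1105]
 [ 0.495   0.0864  0.1105]
 [ 0.4691 -0.1515  0.1105]] [ 0.56513936 -0.0413111   0.1105    ]
```

Emit:
play_rows:
  steps:
    - [[0,0,0,0,0,9.8],[0,0,0,0,0,9.8],[0,0,0,0,0,9.8],[0,0,0,0,0,0]]
  fingers: 1

```text
t: 2.45
tcp_pos: [0.2513, -0.5722, 0.2563]
tool_rot: [0.999, -0.049, 0.0, 0.0]
force: [-0.6, -0.5, -0.3]
finger_gap: 1.003
```

```bash
python3 -c "
from h import *
delta([.593,-.1095,.235])"
```

```text
pos [ 0.2513 -0.5722  0.2563] yaw -5.58 z [ 0. -0. -1.] dtool [ 0.2951 -0.4937  0.0213] gap 1.003 F [-0.6 -0.5 -0.3] t 2.45
```

Emit:
play_rows:
  steps:
    - [[0.02,-0.033,0,0,0,0],[0.03,-0.05,0,0,0,0],[0.03,-0.05,0,0,0,0],[0.03,-0.05,0,0,0,0],[0.03,-0.05,0,0,0,0],[0.03,-0.05,0,0,0,0],[0.03,-0.05,0,0,0,0],[0.03,-0.05,0,0,0,0],[0.03,-0.05,0,0,0,0],[0.02,-0.033,0,0,0,0]]

```text
t: 3.7
tcp_pos: [0.5775, -0.1339, 0.2564]
tool_rot: [0.999, -0.047, 0.0, -0.0]
force: [-0.2, -0.6, 0.6]
finger_gap: 1.0
```

Emit:
play_rows:
  steps:
    - [[0.015,-0.028,0.02,0,0,0],[0,0,0,0,0,0],[0,0,0,0,0,0]]

```text
t: 4.08
tcp_pos: [0.5937, -0.1103, 0.2364]
tool_rot: [0.999, -0.049, -0.0, 0.0]
force: [0.5, -0.3, 0.1]
finger_gap: 0.999
```

```bash
python3 - <<'E'
from h import *
delta([.593,-.1095,.1425])
s=manip.snapshot("wrist");cv2.imwrite("pics/w1.png",s["img"][:,:,::-1])
p=manip.pinpoint("tin_mid",s);print(p[:2]);p and print(plane(s,[p[0]["point"]],.1325))
r=manip.regions_of("tin_mid",s);r and print(rect(s,r[0]["pixels"],.1545))
p=manip.pinpoint("lid_knob",s);print(p[:2]);p and print(plane(s,[p[0]["point"]],.1395))
E
```

```text
pos [ 0.5937 -0.1103  0.2364] yaw -5.59 z [-3.e-04 -5.e-04 -1.e+00] dtool [-0.0008 -0.0008  0.0939] gap 0.999 F [ 0.5 -0.3  0.1] t 4.075
[{'point': [316.3, 212.0], 'score': 0.82}]
[[ 0.59388711 -0.10791629  0.1325    ]]
((599.2569580078125, -109.48580932617188), (40.3377571105957, 66.93641662597656), 84.71855926513672)
[{'point': [224.2, 333.3], 'score': 0.79}]
[[ 0.50987122 -0.0321724   0.1395    ]]
```

View pics/w1.png

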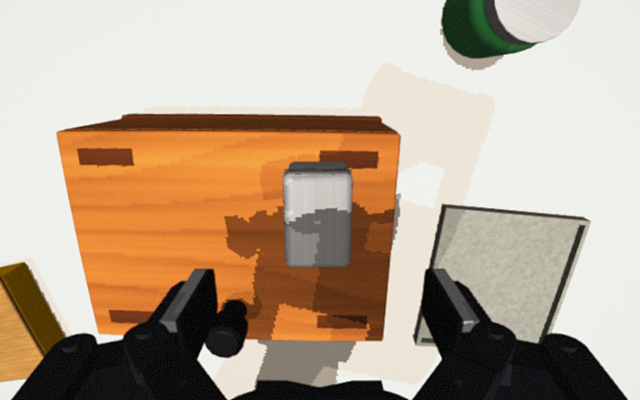

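Emit:
play_rows:
  steps:
    - [[0,0,0.02,0,0,0],[0,0,0.03,0,0,0],[0,0,0.024,0,0,0],[0,0,0.014,0,0,0],[0,0,0.006,0,0,0],[0,0,0,0,0,0],[0,0,0,0,0,0]]
  squeeze: 40

```text
t: 5.15
tcp_pos: [0.5945, -0.1102, 0.1432]
tool_rot: [0.999, -0.05, 0.001, 0.0]
force: [-0.5, 0.5, 0.1]
finger_gap: 0.999
```

Emit:
play_rows:
  steps:
    - [[0,0,0,0,0,0],[0,0,0,0,0,0],[0,0,0,0,0,0],[0,0,0,0,0,0],[0,0,0,0,0,0],[0,0,0,0,0,0],[0,0,0,0,0,0],[0,0,0,0,0,0]]
  fingers: 0

```text
t: 6.15
tcp_pos: [0.5941, -0.1099, 0.1427]
tool_rot: [0.999, -0.05, 0.0, 0.0]
force: [-0.8, 1.5, 4.9]
finger_gap: 0.462
```

```bash
python3 - <<'E'
from h import *
delta([.593,-.1095,.2])
s=manip.snapshot("wrist");cv2.imwrite("pics/w2.png",s["img"][:,:,::-1])
E
```

```text
pos [ 0.5941 -0.1099  0.1427] yaw -5.69 z [ 7.e-04 -1.e-04 -1.e+00] dtool [-0.0011 -0.0003 -0.0573] gap 0.462 F [-0.8  1.5  4.9] t 6.15
```

View pics/w2.png

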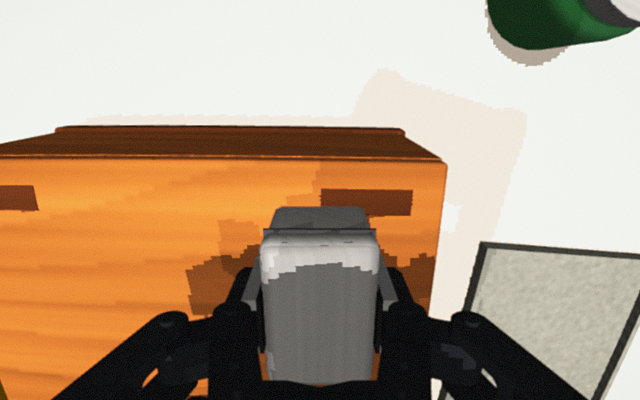

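Emit:
play_rows:
  steps:
    - [[0,0,-0.01,0,0,0],[0,0,-0.03,0,0,0],[0,0,-0.03,0,0,0],[-0.01,0.015,0,0,0,0],[-0.03,0.045,0,0,0,0],[-0.03,0.045,0,0,0,0],[-0.03,0.045,0,0,0,0],[-0.02,0.03,0,0,0,0],[-0.011,0.017,0,0,0,0],[0,0,0,0,0,0]]

```text
t: 7.45
tcp_pos: [0.4417, -0.2938, 0.211]
tool_rot: [0.999, -0.051, -0.001, -0.001]
force: [0.3, -0.0, -0.1]
finger_gap: 0.469
```

```bash
python3 - <<'E'
from h import *
delta([.444,-.293,.037])
s=manip.snapshot("wrist");cv2.imwrite("pics/w3.png",s["img"][:,:,::-1])
E
```

```text
pos [ 0.4417 -0.2938  0.211 ] yaw -5.9 z [-0.0025  0.002  -1.    ] dtool [ 0.0027 -0.0008  0.174 ] gap 0.469 F [ 0.3 -0.  -0.1] t 7.45
```

View pics/w3.png

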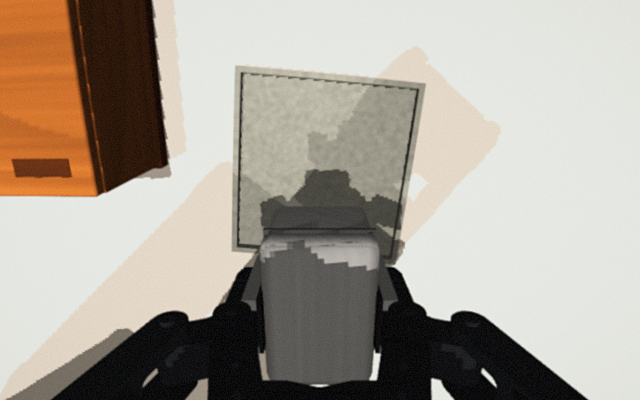

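Emit:
play_rows:
  steps:
    - [[0.002,0,0.02,0,0,0],[0,0,0.04,0,0,0],[0,0,0.04,0,0,0],[0,0,0.03,0,0,0],[0,0,0.02,0,0,0],[0,0,0.01,0,0,0],[0,0,0.005,0,0,0],[0,0,0,0,0,0],[0,0,0,0,0,0]]

```text
t: 8.62
tcp_pos: [0.4464, -0.2934, 0.048]
tool_rot: [0.999, -0.05, 0.001, 0.001]
force: [-0.2, -0.6, -1.0]
finger_gap: 0.462
```

```bash
python3 - <<'E'
from h import *
delta([.444,-.293,.037])
s=manip.snapshot("wrist");cv2.imwrite("pics/w4.png",s["img"][:,:,::-1])
s=manip.snapshot("top");cv2.imwrite("pics/t4.png",s["img"][:,:,::-1])
E
```

```text
pos [ 0.4464 -0.2934  0.048 ] yaw -5.68 z [ 0.0011 -0.0011 -1.    ] dtool [-0.0024 -0.0002  0.011 ] gap 0.462 F [-0.2 -0.6 -1. ] t 8.625
```

View pics/w4.png

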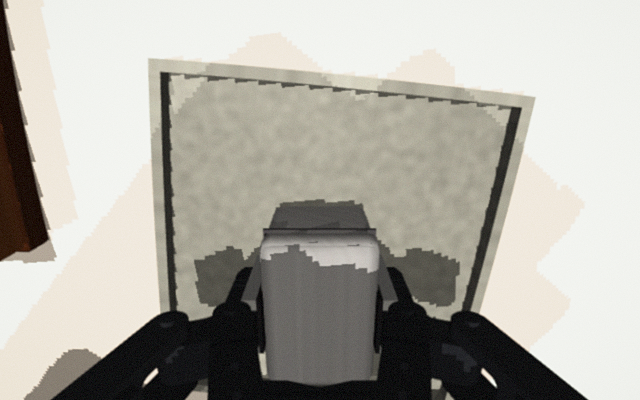

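Tin held level over the tray (tin at about (318,300), both tray walls visible clear of the fingers). Lower the last 11 mm gently.

Emit:
play_rows:
  steps:
    - [[0,0,0.004,0,0,0],[0,0,0.003,0,0,0],[0,0,0.002,0,0,0],[0,0,0.001,0,0,0],[0,0,0.001,0,0,0],[0,0,0,0,0,0],[0,0,0,0,0,0]]

```text
t: 9.6
tcp_pos: [0.4458, -0.293, 0.0372]
tool_rot: [0.999, -0.05, -0.0, 0.0]
force: [-2.3, 0.2, 6.5]
finger_gap: 0.461
```

Emit:
play_rows:
  steps:
    - [[0,0,0,0,0,0],[0,0,0,0,0,0],[0,0,0,0,0,0],[0,0,0,0,0,0],[0,0,0,0,0,0],[0,0,0,0,0,0]]
  fingers: 0.8

```text
t: 10.35
tcp_pos: [0.446, -0.2931, 0.0363]
tool_rot: [0.999, -0.05, -0.0, -0.0]
force: [-0.5, -0.2, -0.1]
finger_gap: 0.8
```

Emit:
play_rows:
  steps:
    - [[0,0,-0.01,0,0,0],[0,0,-0.03,0,0,0],[0,0,-0.04,0,0,0],[0,0,-0.05,0,0,0],[0,0,-0.04,0,0,0],[0,0,-0.02,0,0,0],[0,0,0,0,0,0]]

```text
t: 11.22
tcp_pos: [0.4466, -0.2937, 0.2286]
tool_rot: [0.999, -0.05, 0.002, 0.002]
force: [0.4, -0.2, -0.8]
finger_gap: 0.797
```

```bash
python3 - <<'E'
from h import *
delta([.5101,-.0345,.228])
s=manip.snapshot("wrist");cv2.imwrite("pics/w5.png",s["img"][:,:,::-1])
E
```

```text
pos [ 0.4466 -0.2937  0.2286] yaw -5.68 z [ 0.0035 -0.0036 -1.    ] dtool [ 3.750e-02 -2.642e-01 -1.000e-04] gap 0.797 F [ 0.4 -0.2 -0.8] t 11.225
```

View pics/w5.png

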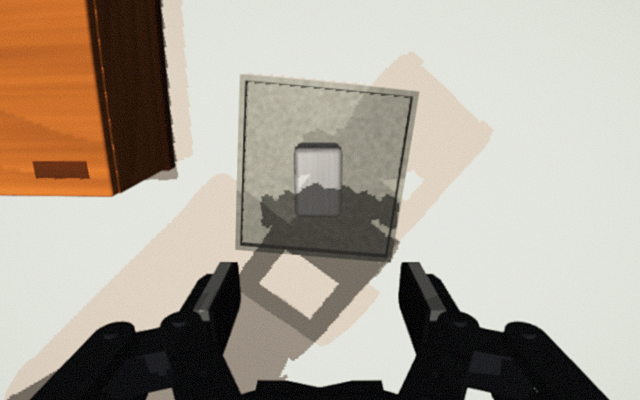

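The tin stands flat in the middle of the tray (about (318,180)). Next, go above the knob.

Emit:
play_rows:
  steps:
    - [[0.002,-0.014,0,0,0,0.7],[0.006,-0.045,0,0,0,0],[0.007,-0.05,0,0,0,0],[0.007,-0.05,0,0,0,0],[0.007,-0.05,0,0,0,0],[0.006,-0.035,0,0,0,0],[0.002,-0.02,0,0,0,0],[0,0,0,0,0,0],[0,0,0,0,0,0],[0,0,0,0,0,0]]

```text
t: 12.52
tcp_pos: [0.5116, -0.0356, 0.226]
tool_rot: [0.998, -0.056, -0.0, -0.0]
force: [-1.2, 0.0, 1.1]
finger_gap: 0.797
```

```bash
python3 - <<'E'
from h import *
delta([.5101,-.0345,.1455])
s=manip.snapshot("wrist");cv2.imwrite("pics/w6.png",s["img"][:,:,::-1])
p=manip.pinpoint("lid_knob",s);print(p[:2]);p and print(plane(s,[p[0]["point"]],.1395))
E
```

```text
pos [ 0.5116 -0.0356  0.226 ] yaw -6.47 z [-8.e-04  1.e-04 -1.e+00] dtool [-0.0016 -0.001   0.0805] gap 0.797 F [-1.2  0.   1.1] t 12.525
[{'point': [319.0, 224.2], 'score': 0.76}]
[[ 0.50996942 -0.03481061  0.1395    ]]
```

View pics/w6.png

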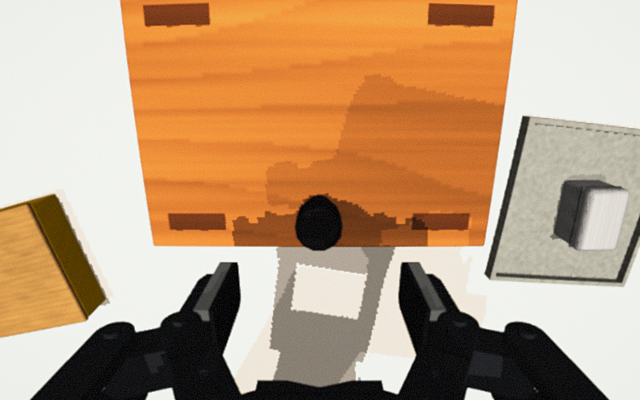

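Emit:
play_rows:
  steps:
    - [[-0.0015,-0.001,0.01,0,0,0],[0,0,0.025,0,0,0],[0,0,0.025,0,0,0],[0,0,0.012,0,0,0],[0,0,0.006,0,0,0],[0,0,0.003,0,0,0],[0,0,0,0,0,0],[0,0,0,0,0,0]]
  squeeze: 50

```text
t: 13.62
tcp_pos: [0.511, -0.0338, 0.1459]
tool_rot: [0.998, -0.056, 0.001, 0.0]
force: [0.6, 0.2, 0.0]
finger_gap: 0.798
```

Emit:
play_rows:
  steps:
    - [[0,0,0,0,0,0],[0,0,0,0,0,0],[0,0,0,0,0,0],[0,0,0,0,0,0],[0,0,0,0,0,0],[0,0,0,0,0,0],[0,0,0,0,0,0],[0,0,0,0,0,0]]
  fingers: 0

```text
t: 14.62
tcp_pos: [0.5106, -0.0349, 0.1459]
tool_rot: [0.998, -0.055, 0.0, 0.001]
force: [-3.0, -3.8, 3.6]
finger_gap: 0.307
```

```bash
python3 - <<'E'
from h import *
delta([.5101,-.0345,.1455])
c,sn=np.cos(np.radians(6.3)),np.sin(np.radians(6.3))
pr=np.array([0,0])
for k in range(0,49,3):
    t=np.radians(k);p=np.array([140-140*np.cos(t)+39.5*np.sin(t),140*np.sin(t)+39.5*np.cos(t)-39.5])
    print(k,p.round(1),(p-pr).round(1));pr=p
E
```

```text
pos [ 0.5106 -0.0349  0.1459] yaw -6.34 z [ 1.0e-04 -2.2e-03 -1.0e+00] dtool [-0.0005 -0.0003  0.0004] gap 0.307 F [-3.  -3.8  3.6] t 14.625
0 [0. 0.] [0. 0.]
3 [2.3 7.3] [2.3 7.3]
6 [ 4.9 14.4] [2.6 7.1]
9 [ 7.9 21.4] [3. 7.]
12 [11.3 28.2] [3.4 6.8]
15 [15.  34.9] [3.7 6.6]
18 [19.1 41.3] [4.1 6.4]
21 [23.5 47.5] [4.4 6.2]
24 [28.2 53.5] [4.7 6. ]
27 [33.2 59.3] [5.  5.7]
30 [38.5 64.7] [5.3 5.5]
33 [44.1 69.9] [5.6 5.2]
36 [50.  74.7] [5.9 4.9]
39 [56.1 79.3] [6.1 4.6]
42 [62.4 83.5] [6.3 4.2]
45 [68.9 87.4] [6.5 3.9]
48 [75.7 91. ] [6.7 3.5]
```

Emit:
play_rows:
  steps:
    - [[0.0023,0,-0.0073,0,0,0],[0.0026,0,-0.0071,0,0,0],[0.003,0,-0.007,0,0,0],[0.0034,0,-0.0068,0,0,0],[0.0037,0,-0.0066,0,0,0],[0,0,0,0,0,0]]

```text
t: 15.38
tcp_pos: [0.5249, -0.0365, 0.1795]
tool_rot: [0.998, -0.055, -0.001, 0.001]
force: [-1.0, -6.3, -5.8]
finger_gap: 0.308
```

```bash
python3 - <<'E'
from h import *
delta([.5101,-.0345,.1455])
s=manip.snapshot("side");cv2.imwrite("pics/s7.png",cv2.resize(s["img"][80:300,200:520],None,fx=2,fy=2)[:,:,::-1])
E
```

```text
pos [ 0.5249 -0.0365  0.1795] yaw -6.35 z [-0.0022 -0.0019 -1.    ] dtool [-0.0148 -0.0004  0.034 ] gap 0.308 F [-1.  -6.3 -5.8] t 15.375
```

View pics/s7.png

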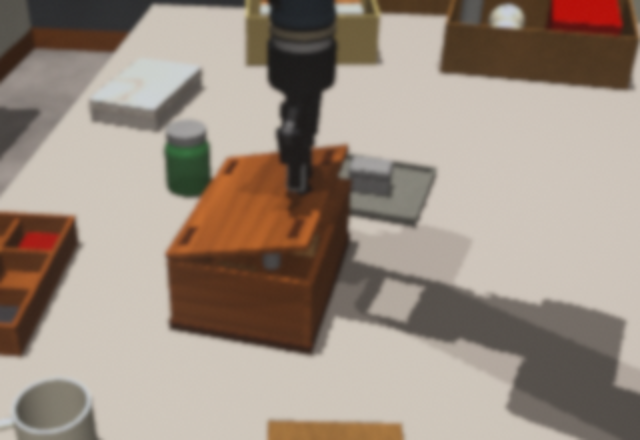

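Lid is rising with the knob (15°), forces low. Continue along the arc.

Emit:
play_rows:
  steps:
    - [[0.0041,0,-0.0064,0,0,0],[0.0044,0,-0.0062,0,0,0],[0.0047,0,-0.006,0,0,0],[0.005,0,-0.0057,0,0,0],[0.0053,0,-0.0055,0,0,0],[0,0,0,0,0,0]]

```text
t: 16.18
tcp_pos: [0.5473, -0.0391, 0.2088]
tool_rot: [0.998, -0.055, -0.002, 0.001]
force: [-1.7, -6.3, -5.2]
finger_gap: 0.307
```

Emit:
play_rows:
  steps:
    - [[0.0056,0,-0.0052,0,0,0],[0.0059,0,-0.0049,0,0,0],[0.0061,0,-0.0046,0,0,0],[0.0063,0,-0.0042,0,0,0],[0.0065,0,-0.0039,0,0,0],[0,0,0,0,0,0],[0,0,0,0,0,0]]

```text
t: 17.05
tcp_pos: [0.5761, -0.0424, 0.2313]
tool_rot: [0.998, -0.055, -0.004, 0.001]
force: [-3.5, -4.1, -1.3]
finger_gap: 0.307
```

```bash
python3 - <<'E'
from h import *
delta([.5101,-.0345,.1455])
s=manip.snapshot("side");cv2.imwrite("pics/s8.png",cv2.resize(s["img"][80:300,200:520],None,fx=2,fy=2)[:,:,::-1])
print(manip.pinpoint("lid_knob",s)[:1])
# expected lid front corners for given angles
a=np.radians(-6.3);C=np.array([.5645,-.0407])
def W(x,y,z): return np.array([C[0]+x*np.cos(a)-y*np.sin(a),C[1]+x*np.sin(a)+y*np.cos(a),z])
for d in (35,40,45,50):
    t=np.radians(d)
    def L(x,y,h): # lid frame rel hinge
        return W(.085+x*np.cos(t)+h*np.sin(t),y,.1-x*np.sin(t)+h*np.cos(t))
    pts=proj(s,[L(-.17,.12,.0105),L(-.17,-.12,.0105),L(-.14,0,.0395)])
    print(d,((pts-[200,80])*2).round(0).tolist())
s=manip.snapshot("top");cv2.imwrite("pics/t8.png",s["img"][:,:,::-1])
E
```

```text
pos [ 0.5761 -0.0424  0.2313] yaw -6.35 z [-0.0079 -0.0016 -1.    ] dtool [-0.0658 -0.0007  0.0863] gap 0.307 F [-3.5 -4.1 -1.3] t 17.05
[{'point': [328.5, 140.7], 'score': 0.82}]
35 [[281.0, 195.0], [328.0, 100.0], [272.0, 133.0]]
40 [[272.0, 184.0], [321.0, 91.0], [263.0, 126.0]]
45 [[262.0, 174.0], [312.0, 82.0], [254.0, 120.0]]
50 [[251.0, 165.0], [304.0, 74.0], [245.0, 115.0]]
```

View pics/s8.png

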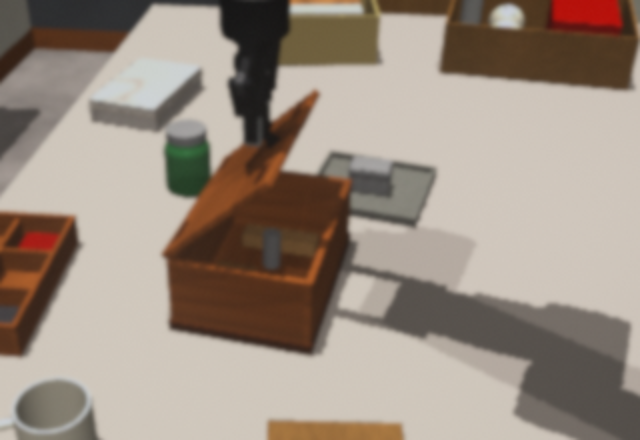

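View pics/t8.png

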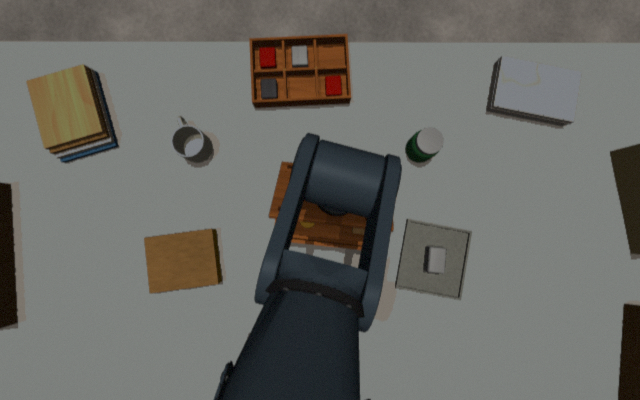

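Emit:
play_rows:
  steps:
    - [[0.0027,0,-0.0017,0,0,0],[0.0027,0,-0.0015,0,0,0],[0,0,0,0,0,0],[0,0,0,0,0,0],[0,0,0,0,0,0],[0,0,0,0,0,0],[0,0,0,0,0,0],[0,0,0,0,0,0]]

```text
t: 18.2
tcp_pos: [0.5812, -0.0429, 0.2342]
tool_rot: [0.998, -0.056, -0.004, 0.001]
force: [-3.3, -5.3, -3.0]
finger_gap: 0.31
```

```bash
python3 - <<'E'
from h import *
delta([.5101,-.0345,.1455])
s=manip.snapshot("side");cv2.imwrite("pics/s9.png",cv2.resize(s["img"][100:220,260:400],None,fx=5,fy=5,interpolation=cv2.INTER_CUBIC)[:,:,::-1])
a=np.radians(-6.3);C=np.array([.5645,-.0407])
def W(x,y,z): return np.array([C[0]+x*np.cos(a)-y*np.sin(a),C[1]+x*np.sin(a)+y*np.cos(a),z])
for d in (35,40,45,50):
    t=np.radians(d)
    L=lambda x,y,h:W(.085+x*np.cos(t)+h*np.sin(t),y,.1-x*np.sin(t)+h*np.cos(t))
    print(d,((proj(s,[L(-.17,.12,.0105),L(-.17,-.12,.0105),L(0,.12,.0105)])-[260,100])*5).round(0).tolist())
print(((proj(s,[W(-.085,.12,.1),W(-.085,-.12,.1),W(.085,.12,.1)])-[260,100])*5).round(0).tolist())
E
```

```text
pos [ 0.5812 -0.0429  0.2342] yaw -6.36 z [-0.0086 -0.0014 -1.    ] dtool [-0.0709 -0.0007  0.0893] gap 0.31 F [-3.3 -5.3 -3. ] t 18.2
35 [[403.0, 387.0], [520.0, 149.0], [104.0, 531.0]]
40 [[381.0, 360.0], [501.0, 127.0], [102.0, 532.0]]
45 [[355.0, 335.0], [481.0, 106.0], [101.0, 533.0]]
50 [[328.0, 312.0], [459.0, 86.0], [100.0, 534.0]]
[[483.0, 607.0], [580.0, 343.0], [117.0, 549.0]]
```

View pics/s9.png

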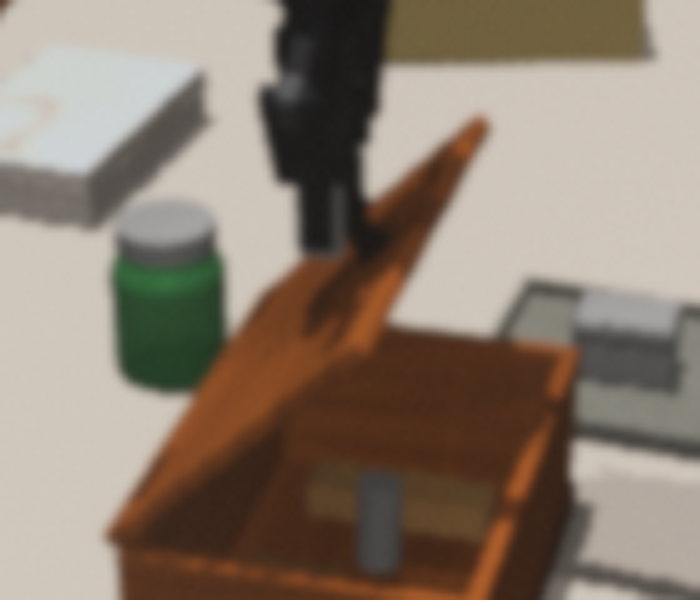

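```bash
python3 - <<'E'
from h import *
delta([.5812,-.0429,.2342])
s=manip.snapshot("top")
for l in ["tin_mid","cigarbox","jar","mug"]: print(l,[p["point"] for p in manip.pinpoint(l,s)[:1]],[p["rect"] for p in manip.regions_of(l,s)[:1]])
print(manip.sign_off())
E
```

```text
pos [ 0.5812 -0.0429  0.2342] yaw -6.37 z [-0.0086 -0.0013 -1.    ] dtool [-0.0001 -0.     -0.    ] gap 0.306 F [-3.7 -5.3 -3. ] t 18.25
tin_mid [[435.7, 258.8]] [[425.2, 247.1, 446.0, 273.2]]
cigarbox [[186.7, 256.8]] [[144.4, 226.9, 222.0, 299.2]]
jar [[420.6, 149.1]] [[405.6, 128.6, 443.1, 162.7]]
mug [[196.1, 148.2]] [[172.4, 117.7, 213.0, 164.3]]
the job is handed in; nothing more can be done
None
```

The tin is in the tray and the lid is up at about 45°. The gripper is still pinching the knob with 50 N. I handed the job in at about 18 s.

- **Tin:** I lifted it off the lid before touching the knob, lowered it until it touched the tray floor (6.5 N), then let go. The pictures show it standing flat near the middle of the tray.
- **Lid:** The side picture puts the angle at about 44°, and the arm's own movement puts it at about 45–46°. An earlier check had the picture at about 41° and the arm at about 43.5°, so I raised the lid a little more. The arm stayed still over the last checks, with about 7 N at the wrist.
- **Bystanders:** The cigar box, jar and mug are within about 3 pixels of where they started in the top picture, which is no more than the detection varies.

No check failed.

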